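# Hold the probe on the trainer plate's ring mark

## Robot

A 7-joint arm with a two-finger parallel gripper is mounted at the origin on the work surface. World frame = base frame: x ahead of the robot, y to its left, z up, the work surface at z = 0. Lengths are in mm, angles in rad, forces in N, time in s.
With the tool pointing down it reaches from about 400 to 850 mm from the base axis. Payload 10.4 kg.
Tool frame: the origin (TCP) lies between the finger pads; the fingertips stand 22 mm ahead of it and the grasp point (between the pads) lies 3 mm ahead of it; x points along the fingers, z is the direction in which the jaws open and shut, and the axes are right-handed (so a half turn about x gives the same grasp; the last joint's range is limited). The gripper opens to 87 mm and grips with 3 to 60 N. Pads are 19 mm wide; open, the fingers measure 117 mm over their backs; the gripper's body (75 mm by 190 mm) begins 51 mm behind the grasp point.
Start: joints at [-1.27, 0.332, -0.065, 1.46, 0.022, 1.35, -0.088], TCP at [198.844, 592.546, 244.576] pointing down, gripper open.
Joint ranges: [-2.6, 2.6], [-0.5, 2.12], [-1.47, 1.34], [0.16, 2.42], [-1.27, 4.41], [0.06, 2.06], [-2.6, 2.6]. Speed limits (rad/s): [2.22, 2.22, 2.79, 2.79, 3.14, 3.14, 3.14].

## Interface

Orientations are given as a unit quaternion [w, x, y, z].
In Python, from cell import * gives the robot as it stands. Calls block until the motion is done:
- movep(position, orientation): joint-space move of the TCP to a pose.
- line_to(position, rot=None, v=150, contact_N=None): straight line of the TCP; rot=None keeps the orientation; v is the mean speed in mm/s. With contact_N (N) it stops when the force on the tool has changed by that much, and returns True; else False.
- set_joints(angles): joint-space move.
- set_gripper(opening): finger opening in mm; the grip force is fixed at half the most; returns when the fingers have stopped.
- dwell(seconds).
- ik(position, orientation): joint angles nearest the present ones, or None.
- get_obs(): the state.
- grab_frame(name): name is "scene" or "top" or "wrist"; returns a dict with "color" (384x512x3 uint8, red, green, blue), "fx", "fy", "cx", "cy" (pixels), "rvec" (rotation vector, rad) and "tvec" (3), from world to camera coordinates, as OpenCV has them; the wrist camera has in their place "mount" (4x4, takes a point from camera to tool coordinates, whose origin is the TCP and whose axes are the tool frame's). Camera axes: x right, y down, z forward; pixel columns grow to the right and rows downward; lengths in mm; the calibration is good to about 2 mm. A picture is of the moment at which its call begins: read the wrist's pose just before it. There is no depth.
A pose or a line that the arm cannot do raises MotionError and nothing moves.
- finish_job(): hands the job in, once; it reports no verdict.
Trained networks look in the newest picture that a camera, given by its name, has taken for a name from the list of things; names that differ only in an ending like _2 or _b are one class to them, and where a whole thing is asked for, a point or a joint stands for the part that bears it (a point fixed in the world has none). Each returns a list of dicts, best first, with "score" (0 to 1); they miss things now and then, are a little off and sometimes report something else, mostly with a low value. They report only what shows in the picture. A call takes as long as a camera call.
- trace(camera, query): "mask" (384x512 bool, what is visible of it) and "at" ([column, row] in pixels, amid what is visible of it).
The state is a dict: "clock": time; "joints": joint angles; "qvel": joint speeds; "effort": joint torques, N m; "tcp_pos": TCP position; "eef_rot": TCP orientation; "wrist_force": force on the tool from outside, world axes, zero at the start; "torque": the same for the moment, N m; "gripper_width": finger opening in mm.
Only numpy, scipy, OpenCV 4.12 (cv2) and the standard library are available. Lean on these libraries where they do the work, as an engineer would, in place of code of your own. Each camera call takes 0.05 s, during which the arm holds its last target. There are 200 camera calls.

## Task

Pull the drawer of the instrument cabinet all the way out to its stop, take the square-gripped probe (not the thin round torch) out of its holder, and press its tip lightly, with about 4 newtons (the plate then gives about 6 mm), never hard, inside the ring mark on the trainer's sloping plate, with the probe standing square to the plate. Finish while still holding it there: keep gripping and keep that light press, with the drawer left open. Leave the torch and the other things on the bench where they are.

Things in the scene. Friction and masses are not known exactly. Their poses are not given: they have to be found in the camera images.
- cabinet: fixed grey instrument cabinet, 220 deep x 240 wide x 150 mm high, on the bench, on the left or the right of the robot. Origin: centre of its underside; x points from its white front into the cabinet, z up. It may stand turned by up to 0.15 rad. Its one drawer fills the front.
- drawer_handle (a point): middle of the drawer's dark steel bar handle: a 12 mm thick level bar, 100 mm long along its own y, 45 mm clear in front of the drawer's front (gap to the front 39 mm), 125 mm above the bench, 25 mm below the cabinet's top. Axes as the cabinet's: the drawer pulls out along -x. It moves with the drawer.
- drawer (a joint): how far the drawer is out, in m: 0 shut (at the start), 0.150 at its stop. Light sliding friction of about 2 N; it stays where it is left. Its front panel is 15 mm thick, top edge 146 mm above the bench; the tray behind it has walls only 40 mm high.
- holder (a point): centre of the top face of the black holder block in the drawer, 50 mm above the bench, 50 mm behind the front panel's inner face; moves with the drawer, axes as the cabinet's. The block is 50 mm in x, 170 mm in y. Two 22 mm round holes, 45 mm to its +y and -y, hold the probe and the torch upright, either one in either hole
- probe: the probe, loose, 0.1 to 0.16 kg, 100 mm long, upright, tip down in one of the holder's holes (turned up to 0.35 rad from the cabinet). Origin: centre of the tip face, 28 mm above the bench at the start; z from tip to grip. From the tip: round tip 16 mm across to 22 mm, collar 34 mm across to 30 mm (rests on the holder), white square grip 26 x 26 mm (sides along its x and y) to 100 mm
- probe_tip (a point): the centre of the probe's flat tip face (the same point as the probe's origin). In the holder it is 28 mm above the bench: lift it more than 120 mm to pass over the drawer's front panel
- torch: pen torch, to be left standing in the other hole: same tip and collar as the probe, but a thin round body 17 mm across, 90 mm long in all. Origin: centre of its tip face, z up along it.
- trainer: fixed trainer on the bench, on the other side from the cabinet: 270 mm deep, 190 mm wide, a white housing with a sloping grey plate at the front and a low control box at the back (76 mm high). Origin: middle of its rear edge, on the bench; x points away from its front. It may stand turned by up to 0.25 rad.
- ring_spot (a point): centre of the dark ring mark (32 mm inside, 38 mm outside diameter) on the trainer's sloping grey plate, about 100 mm above the bench, 35 mm to +y of the plate's middle (a cross mark lies 35 mm to -y). z: outward normal of the plate, leaning 0.35 rad from vertical towards the trainer's front; y level across the plate. Plate 130 x 150 mm, 6 mm proud of its 170 x 190 mm rim; the point sinks with it
- plate (a joint): how far the spring-backed plate has sunk along its normal, in m: 0 free, 0.015 bottomed. It starts to give at about 0.3 N and needs 0.6 N more per mm: 4 N sinks it about 6 mm.
- tape: roll of tape lying flat, 64 mm across, 24 mm high, between cabinet and trainer; origin at the centre of its underside. Leave alone.
- saline: plastic bottle, 48 mm across, 130 mm high, between cabinet and trainer; origin at the centre of its underside. Leave alone.
- dish: steel bowl, 110 mm across, 40 mm high; origin at the centre of its underside. Leave alone.
- jar: glass jar, 66 mm across, 85 mm high; origin at the centre of its underside. Leave alone.
- clamp: surgical clamp lying flat, 140 mm long, 7 mm high; origin near its middle. Leave alone.

How it is judged:
By the outcome, as a careful person would: the job done as asked, in the order asked, and still so for the second after the job is handed in, while the arm keeps its last pose, push and grip.
It also fails if it takes over 64 s, if anything falls off the work surface, if the arm or the gripper's body presses on something with over 40 N, if the wrist force passes 120 N, or if a joint passes its speed limit or range.

## Working session

There is one attempt and no reset: what is moved stays moved. The work goes in short steps, each a Python script; the robot and the scene stay as the last script left them, time stands still between calls to the robot, and variables do not carry over. Pictures are saved under pics/ and viewed, about 8 in all and at most 12, crops included, and the job is handed in when it is done.

```bash
ls; mkdir -p pics; python3 - <<'E'
from cell import *
import cv2,numpy as np
o=get_obs();print(o)
for n in("scene","top"):
    f=grab_frame(n);cv2.imwrite(f"pics/{n}0.png",f["color"][...,::-1])
    print(n,f["fx"],f["cx"],f["cy"],f["rvec"],f["tvec"])
    for q in("cabinet","drawer_handle","drawer","trainer","ring_spot","probe","torch","tape","saline","dish","jar","clamp","holder"):
        r=trace(n,q);print(q,[(round(d["score"],2),[round(float(v)) for v in d["at"]],int(d["mask"].sum())) for d in r[:2]])
a=cv2.imread("pics/scene0.png");b=cv2.imread("pics/top0.png")
E
```

```text
pics
{'clock': 0.0, 'joints': array([-1.26960737,  0.33288493, -0.06467952,  1.46096552,  0.02161522,
        1.34991631, -0.08851561]), 'qvel': array([-0.00093882,  0.00122486, -0.00013243, -0.00069832,  0.00119912,
        0.00160355,  0.00151998]), 'effort': array([-7.79956554e-04, -6.23257613e+01,  2.41310470e-02, -3.89910936e+01,
       -6.13478338e-02,  3.98213882e-02,  1.64878516e-04]), 'tcp_pos': array([198.75368957, 592.16264237, 243.73417042]), 'eef_rot': array([ 0.57365328, -0.41319558,  0.57446248,  0.41253387]), 'wrist_force': array([-3.13432381e-04,  1.25948054e-01,  6.77247115e-01]), 'torque': array([ 0.04590051, -0.05596089, -0.03941886]), 'gripper_width': 87.28464436121106}
scene 362.28840497620723 253.1568643834862 186.3774622011445 [ 1.88491169  1.23845821 -0.64160518] [-248.78951013 -234.92080544 1762.15564307]
cabinet [(0.65, [337, 186], 5624)]
drawer_handle []
drawer [(0.76, [314, 156], 213)]
trainer [(0.68, [274, 235], 473), (0.59, [175, 226], 3767)]
ring_spot [(0.72, [168, 199], 624)]
probe []
torch [(0.43, [237, 188], 22)]
tape [(0.53, [252, 209], 220)]
saline [(0.83, [274, 235], 420), (0.63, [317, 158], 43)]
dish [(0.61, [384, 170], 88)]
jar []
clamp [(0.39, [233, 185], 54)]
holder []
top 376.121616779253 258.95201112445 188.9280144540573 [ 2.13852168 -2.14354106  0.14098362] [  12.20687268  646.06406782 1289.16557894]
cabinet [(0.75, [176, 170], 5524), (0.69, [184, 199], 834)]
drawer_handle [(0.65, [182, 200], 871)]
drawer [(0.64, [181, 197], 999), (0.26, [418, 205], 367)]
trainer [(0.55, [342, 207], 4407)]
ring_spot [(0.7, [341, 212], 1684)]
probe []
torch []
tape [(0.67, [264, 193], 246), (0.59, [111, 195], 701)]
saline [(0.7, [265, 140], 214), (0.46, [417, 204], 432)]
dish [(0.96, [111, 198], 680)]
jar [(0.86, [417, 203], 450)]
clamp [(0.64, [262, 233], 36)]
holder [(0.73, [182, 196], 805)]
```

```bash
python3 - <<'E'
import cv2
for n,(x0,y0,x1,y1) in {"top":(70,100,470,300),"scene":(100,100,440,300)}.items():
    a=cv2.imread(f"pics/{n}0.png")[y0:y1,x0:x1];cv2.imwrite(f"pics/{n}0c.png",cv2.resize(a,None,fx=2,fy=2,interpolation=cv2.INTER_CUBIC))
E
```

```text
(no output)
```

View pics/top0c.png

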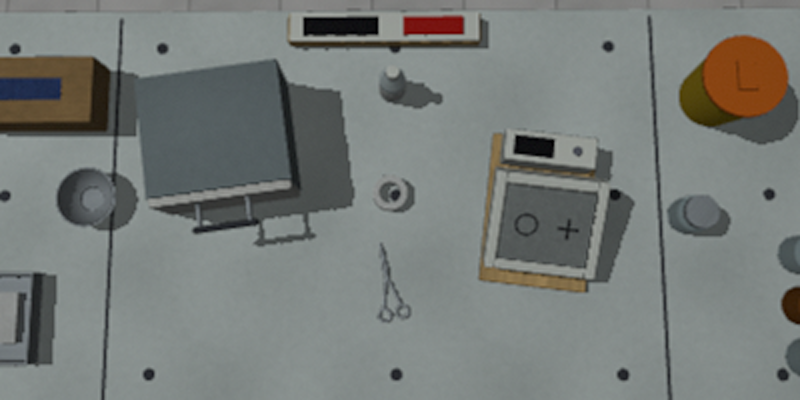

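View pics/scene0c.png

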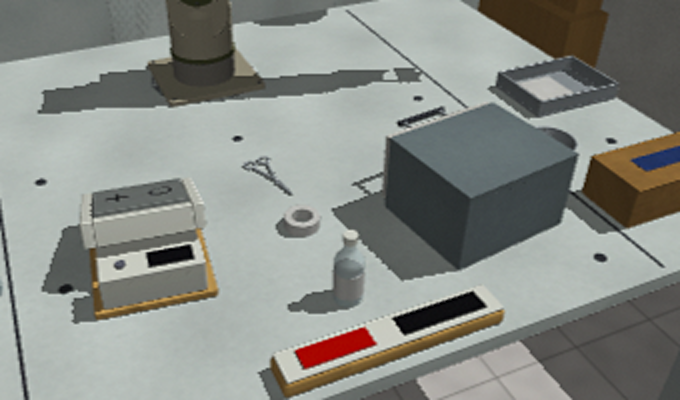

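The top view shows the cabinet at left, with its handle bar from (167,215) to (199,211) in full-image pixels. The trainer is at right, ring at (333,212) and cross at (354,215). The scene view agrees. Tape, bottle and clamp lie between the two. Next I turn these pixels into positions.

```bash
cat > h.py <<'E'
import numpy as np,cv2
from scipy.spatial.transform import Rotation as Ro
from cell import *
def cam(n):
    """returns frame,K,R,t (world->camera)"""
    o=get_obs();f=grab_frame(n)
    K=np.array([[f["fx"],0,f["cx"]],[0,f["fy"],f["cy"]],[0,0,1]])
    if "mount" in f:
        q=o["eef_rot"];T=np.eye(4);T[:3,:3]=Ro.from_quat(np.r_[q[1:],q[0]]).as_matrix();T[:3,3]=o["tcp_pos"]
        W=np.linalg.inv(T@np.array(f["mount"]));R,t=W[:3,:3],W[:3,3]
    else: R=cv2.Rodrigues(np.array(f["rvec"],float))[0];t=np.array(f["tvec"],float)
    return f,K,R,t
def unproj(c,uv,z):
    _,K,R,t=c;C=-R.T@t
    d=np.c_[np.atleast_2d(uv),np.ones(len(np.atleast_2d(uv)))]@np.linalg.inv(K).T@R
    return C+d*((np.asarray(z)-C[2])/d[:,2])[:,None]
def proj(c,P):
    _,K,R,t=c;p=(np.atleast_2d(P)@R.T+t)@K.T;return p[:,:2]/p[:,2:]
def quat(a,j):
    "tool x along a, jaw (tool z) nearest to j"
    a=np.array(a,float)/np.linalg.norm(a);j=np.array(j,float);j-=a*(a@j);j/=np.linalg.norm(j)
    q=Ro.from_matrix(np.c_[a,np.cross(j,a),j]).as_quat();return np.r_[q[3],q[:3]]
def quat2(pos,a,j):
    "of the two equal grasps, the one with the smaller last-joint angle"
    c=[]
    for s in(1,-1):
        q=quat(a,s*np.array(j));k=ik(pos,q)
        if k is not None:c.append((abs(k[6]),q,k))
    c.sort(key=lambda e:e[0]);print("j7",[round(float(e[0]),2) for e in c]);return c[0][1]
def save(f,n,box=None,s=1):
    im=f["color"][...,::-1]
    if box:im=im[box[1]:box[3],box[0]:box[2]]
    cv2.imwrite(f"pics/{n}.png",cv2.resize(im,None,fx=s,fy=s,interpolation=cv2.INTER_CUBIC))
E
python3 - <<'E'
from h import *
np.set_printoptions(precision=1,suppress=True)
c=cam("top")
px=lambda *p:np.array(p)/2+[70,100]
h=unproj(c,px((195,230),(258,222)),[125,125]);print("handle",h,h.mean(0),np.linalg.norm(h[1]-h[0]))
t=unproj(c,px((136,78),(276,60),(298,182),(147,200)),[150]*4);print("cabtop",t)
d=lambda a,b:(np.linalg.norm(a-b),np.degrees(np.arctan2(*(b-a)[1::-1])))
print(d(t[0],t[1]),d(t[3],t[2]),d(t[3],t[0]),d(t[2],t[1]))
r=unproj(c,px((526,224),(568,230)),[100,100]);print("ring,cross",r,d(r[1],r[0]))
s=cam("scene");print("scene proj ring, handle",proj(s,r[0]),proj(s,h.mean(0)))
E
```

```text
handle [[548.3 313.3 125. ]
 [561.4 208.9 125. ]] [554.8 261.1 125. ] 105.25225244344982
cabtop [[801.5 414.6 150. ]
 [831.5 180.1 150. ]
 [624.7 140.3 150. ]
 [595.7 387.3 150. ]]
(np.float64(236.3973845391219), np.float64(-82.72249811930453)) (np.float64(248.70240306677786), np.float64(-83.3155237767334)) (np.float64(207.5983728792705), np.float64(7.556092860752694)) (np.float64(210.5904802983198), np.float64(10.898770972598058))
ring,cross [[ 559.  -239.4  100. ]
 [ 548.7 -309.6  100. ]] (np.float64(70.9160628542822), np.float64(81.66495660091772))
scene proj ring, handle [[179.6 195.6]] [[309.7 158.5]]
```

```bash
python3 - <<'E'
from h import *
np.set_printoptions(precision=1,suppress=True)
yaw=0.126;cx=np.array([np.cos(yaw),np.sin(yaw),0])
p=np.array([554.8,261.1,128.])
q=quat2(p+[0,0,110],[0,0,-1],cx)
print(ik(p,q),ik(p-150*cx,q))
movep(p+[0,0,110],q);set_gripper(45)
c=cam("wrist");save(c[0],"w1",s=1.4)
o=get_obs();print(o["clock"],o["tcp_pos"],"pred handle px",proj(c,[p-[0,0,3],p+[0,0,-3]+[-6,50,0],p+[0,0,-3]+[6,-50,0]])*1.4)
r=trace("wrist","drawer_handle");print([(d["score"],d["at"],d["mask"].sum()) for d in r])
E
```

```text
j7 [0.3, 2.37]
[-0.8  0.4  0.4  1.7 -0.2  1.1 -0.3] [-0.9  0.1  0.3  2.  -0.   1.  -0.5]
4.2833 [554.8 261.1 238. ] pred handle px [[361.1 265.3]
 [361.5 186.1]
 [360.7 337. ]]
[(0.73, [306.7, 144.2], np.int64(8782))]
```

View pics/w1.png

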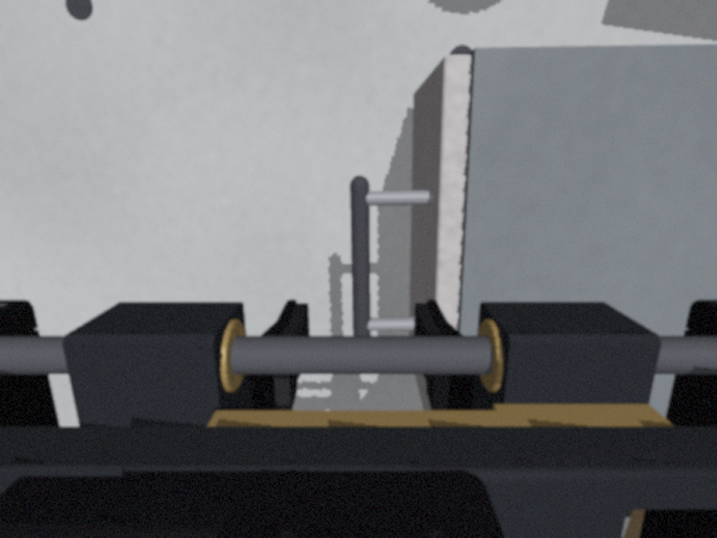

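The handle lies where predicted: its far end is at (360,180) against (361,186), and the bar is parallel to the jaws. I'll grip it and pull.

```bash
python3 - <<'E'
from h import *
np.set_printoptions(precision=1,suppress=True)
yaw=0.126;cx=np.array([np.cos(yaw),np.sin(yaw),0])
p=np.array([554.8,261.1,128.])
set_gripper(36)
print("touch",line_to(p,v=60,contact_N=10))
set_gripper(0);o=get_obs();print("w",o["gripper_width"],o["wrist_force"])
print("pull1",line_to(p-140*cx,v=80,contact_N=15));o=get_obs();print(o["tcp_pos"],o["wrist_force"],o["gripper_width"])
print("pull2",line_to(p-165*cx,v=25,contact_N=12));o=get_obs();print(o["tcp_pos"],(p-o["tcp_pos"])@cx,o["wrist_force"],o["gripper_width"],o["clock"])
E
```

```text
touch False
w 11.161709837128612 [-4.2 -1.6  3.9]
pull1 False
[415.2 241.7 127.9] [ 0.2 -7.2  3. ] 11.000831561057632
pull2 True
[405.7 240.3 127.9] 150.51682773945504 [ 1.8 -0.4  0.6] 10.93280832376192 9.85
```

```bash
python3 - <<'E'
from h import *
np.set_printoptions(precision=1,suppress=True)
yaw=0.126;cx=np.array([np.cos(yaw),np.sin(yaw),0]);cy=np.array([-cx[1],cx[0],0])
p=np.array([554.8,261.1,128.])
print("pull3",line_to(p-170*cx,v=25,contact_N=14));o=get_obs();print(o["tcp_pos"],(p-o["tcp_pos"])@cx,o["wrist_force"],o["gripper_width"])
h=p-150*cx
set_gripper(40);t=o["tcp_pos"];line_to([t[0],t[1],290],v=150)
hol=h+110*cx
v=hol-70*cy;v[2]=290
line_to(v,v=200)
c=cam("wrist");save(c[0],"w2",s=1.4)
for q in("probe","torch","holder","drawer_handle"):print(q,[(round(d["score"],2),d["at"],d["mask"].sum()) for d in trace("wrist",q)])
hh=hol.copy();hh[2]=118
print("pred tops",hol,proj(c,[hh+45*cy,hh-45*cy])*1.4,get_obs()["clock"])
E
```

```text
pull3 True
[405.7 240.2 127.9] 150.51545228880198 [0.7 1.7 1.2] 11.127007191855157
probe []
torch [(0.96, [257.9, 145.8], np.int64(527))]
holder [(0.68, [268.2, 103.4], np.int64(32091)), (0.56, [292.6, 283.1], np.int64(277))]
drawer_handle [(0.77, [268.8, 101.3], np.int64(32075))]
pred tops [515.1 256.1 128. ] [[360.9  88.4]
 [361.2 214.5]] 13.225
```

View pics/w2.png

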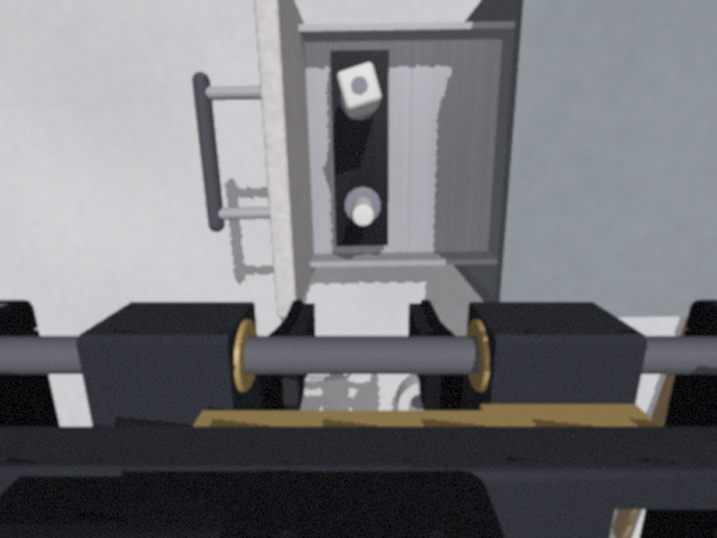

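Drawer is at its stop. The probe, with its square white top, stands in the +y hole at about (359,85) in the enlarged picture. The torch is in the other hole at (362,212). I need the yaw of the square.

```bash
python3 - <<'E'
from h import *
np.set_printoptions(precision=2,suppress=True)
c=cam("wrist");im=c[0]["color"]
x0,y0,x1,y1=225,30,290,95
g=im.min(2)
sub=g[y0:y1,x0:x1]
for th in(150,180,205):
    m=(sub>th).astype(np.uint8)
    n,l,st,ce=cv2.connectedComponentsWithStats(m)
    lab=[i for i in range(1,n) if np.hypot(*(ce[i]+[x0,y0]-np.array([256,61])))<8]
    for i in lab:
        k,_=cv2.findContours((l==i).astype(np.uint8),cv2.RETR_EXTERNAL,cv2.CHAIN_APPROX_NONE)
        b=cv2.boxPoints(cv2.minAreaRect(k[0]))+[x0,y0]
        w=unproj(c,b,[128]*4);e=w[1]-w[0];f=w[2]-w[1]
        print(th,st[i,4],b.tolist(),w.mean(0),np.linalg.norm(e),np.linalg.norm(f),np.arctan2(e[1],e[0])%(np.pi/2),np.arctan2(f[1],f[0])%(np.pi/2))
big=cv2.resize(im[y0:y1,x0:x1,::-1],None,fx=9,fy=9,interpolation=cv2.INTER_NEAREST);cv2.imwrite("pics/w2c.png",big)
E
```

```text
150 643 [[239.45541763305664, 50.748409271240234], [264.7388572692871, 43.31210231781006], [272.6528663635254, 70.21974182128906], [247.36942672729492, 77.65604782104492]] [507.98 301.43 128.  ] 25.00003405809689 25.131362533721546 0.3879860077446683 0.44160415749057913
180 540 [[239.90000438690186, 51.69999694824219], [263.9000053405762, 43.70000171661377], [272.20000076293945, 68.60000228881836], [248.20000076293945, 76.5999984741211]] [507.94 301.74 128.  ] 23.97770748098237 23.53763836082939 0.42118659999702307 0.4791281911561993
205 409 [[241.42348861694336, 51.55516052246094], [263.6298942565918, 44.61565971374512], [270.9608573913574, 68.07473754882812], [248.75445175170898, 75.01423645019531]] [508.03 302.07 128.  ] 22.07333449719749 22.018753351946536 0.40381014723123126 0.4584618062705077
```

View pics/w2c.png

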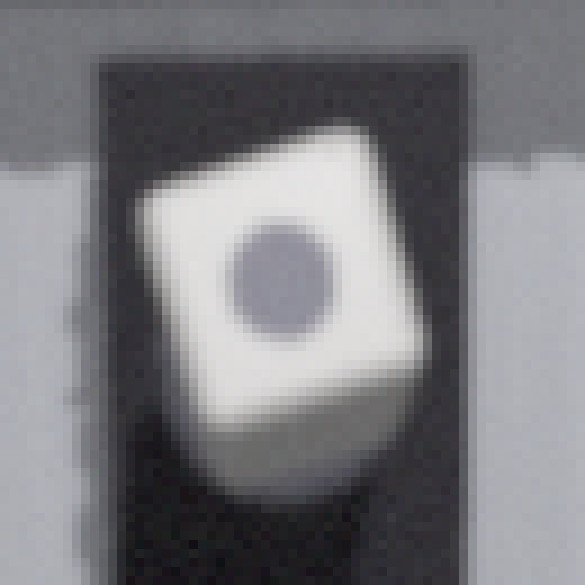

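```bash
python3 - <<'E'
from h import *
np.set_printoptions(precision=2,suppress=True)
yw=0.42;j=np.array([-np.sin(yw),np.cos(yw),0])
p=np.array([508.0,301.4,111.])
q=quat2(p,[0,0,-1],j)
movep([*p[:2],290],q);set_gripper(52)
print("touch",line_to(p,v=90,contact_N=8),get_obs()["tcp_pos"])
set_gripper(0);o=get_obs();print("w",o["gripper_width"],o["tcp_pos"],o["wrist_force"],o["clock"])
if 23<o["gripper_width"]<30:
    print(line_to([*p[:2],300],v=150));o=get_obs();print(o["gripper_width"],o["wrist_force"],o["torque"],o["clock"])
    s=cam("scene");save(s[0],"s2",(200,80,400,230),4)
    print([(d["score"],d["at"]) for d in trace("scene","probe")])
E
```

```text
j7 [1.43, 1.62]
touch False [508.19 301.54 111.4 ]
w 25.9581010077915 [507.93 301.41 110.95] [-0.74 -0.16  0.37] 18.0333
False
26.23187326462806 [ 0.36  0.09 -0.29] [ 0.06  0.06 -0.04] 19.4417
[(0.56, [316.3, 117.8])]
```

View pics/s2.png

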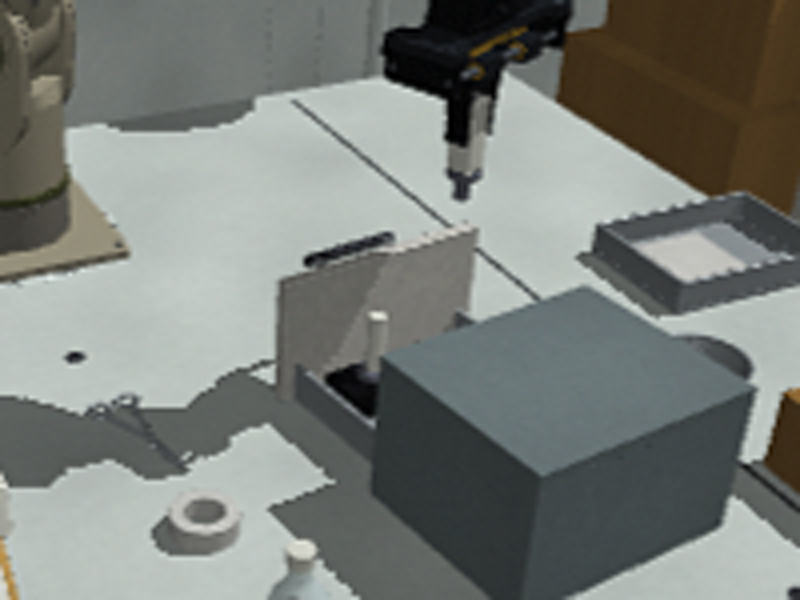

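The probe is held upright and clear of the front panel, with its tip at (315,129). The torch is still standing in its hole. Next I look at the ring.

```bash
cat >> h.py <<'E'
PSI=-0.145
def plate(psi=PSI):
    f=np.array([-np.cos(psi),-np.sin(psi),0]);n=np.sin(.35)*f+np.cos(.35)*np.array([0,0,1]);y=np.array([-np.sin(psi),np.cos(psi),0])
    return n,y,np.cross(y,n)
E
python3 - <<'E'
from h import *
np.set_printoptions(precision=2,suppress=True)
n,y,x=plate();ring=np.array([559.,-239.4,100.])
f=grab_frame("wrist");M=np.array(f["mount"])
best=[]
for a in np.arange(-np.pi,np.pi,.2):
    j=np.cos(a)*x+np.sin(a)*y;q=quat(-n,j);R=Ro.from_quat(np.r_[q[1:],q[0]]).as_matrix()
    # TCP so that ring lies at pixel (256,130), tip 70 mm clear of the plate
    Rc=R@M[:3,:3];d=Rc@[(256-f["cx"])/f["fx"],(130-f["cy"])/f["fy"],1];off=R@M[:3,3]
    # TCP+off+s d = ring ; (TCP-ring).n=153
    s=(-153-off@n)/(d@n);T=ring-off-s*d
    kp=ik(ring+80*n,q);kv=ik(T,q)
    if kp is not None and kv is not None:best.append((np.abs(kp-get_obs()["joints"]).max()+max(0,abs(kp[6])-1.5)*5+max(0,abs(kv[6])-1.5)*5,a,T,q,kp,kv))
best.sort(key=lambda b:b[0])
for b in best[:4]:print(b[0],b[1],b[2],b[4],b[5])
_,a,T,q,kp,kv=best[0];np.save("q.npy",q)
movep(T+[0,0,60],q);line_to(T)
c=cam("wrist");save(c[0],"w3",s=1.4)
print(get_obs()["clock"],get_obs()["tcp_pos"],"pred ring, cross",proj(c,[ring,ring-70*y])*1.4)
for k in("ring_spot","trainer"):print([(d["score"],d["at"],d["mask"].sum()) for d in trace("wrist",k)])
E
```

```text
0.6635609630423017 1.0584073464102106 [ 547.39 -260.56  259.8 ] [-0.44  0.07  0.87  2.   -0.21  0.77  1.45] [-0.45  0.04  0.91  1.83 -0.17  0.96  1.44]
0.6637898594449474 0.8584073464102104 [ 541.07 -268.59  257.94] [-0.42  0.07  0.85  2.   -0.2   0.77  1.25] [-0.43  0.04  0.91  1.84 -0.17  0.96  1.26]
0.6640260746775721 0.6584073464102103 [ 533.39 -275.16  255.51] [-0.4   0.07  0.83  2.   -0.2   0.77  1.05] [-0.41  0.03  0.9   1.85 -0.17  0.95  1.07]
0.6642664294870637 0.4584073464102101 [ 524.66 -279.99  252.61] [-0.39  0.07  0.81  2.   -0.2   0.77  0.85] [-0.39  0.01  0.88  1.86 -0.16  0.95  0.88]
22.225 [ 548.02 -260.68  260.98] pred ring, cross [[357.46 179.43]
 [274.04 227.32]]
[(0.62, [226.3, 135.5], np.int64(18606))]
[(0.58, [222.8, 122.6], np.int64(34246)), (0.26, [258.8, 226.4], np.int64(3107))]
```

View pics/w3.png

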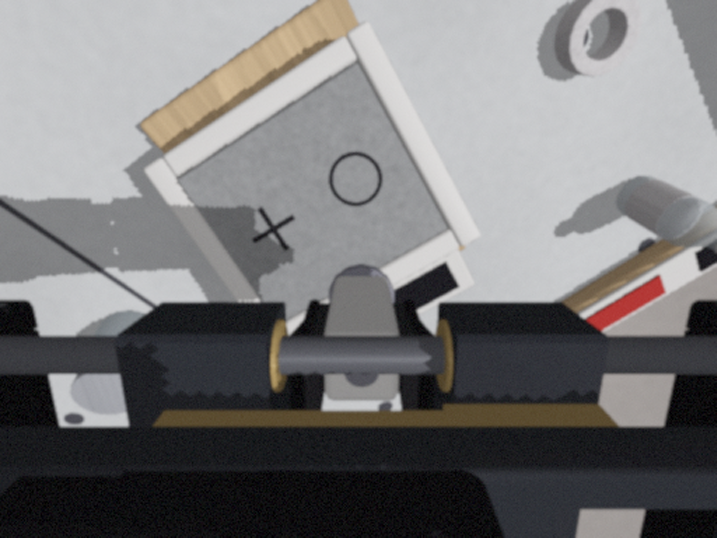

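The ring is at (356,179) and the cross at (273,229). Predictions were (357,179) and (274,227), so the pose holds to about 1–2 mm. I'll approach along the plate's normal, zero the force reading and press.

```bash
cat >> h.py <<'E'
def force(k=8):
    s=[]
    for _ in range(k):dwell(.04);s.append(get_obs()["wrist_force"])
    return np.mean(s,0),np.std(s,0)
E
python3 - <<'E'
from h import *
np.set_printoptions(precision=2,suppress=True)
n,y,x=plate();ring=np.array([559.,-239.4,100.])
line_to(ring+(83+25)*n,v=60);dwell(.4)
f0,s=force();np.save("f0.npy",f0);print("tare",f0,s,get_obs()["clock"])
hit=line_to(ring+(83-4)*n,v=10,contact_N=2)
dwell(.3);f,s=force();o=get_obs();h=(o["tcp_pos"]-ring)@n-83
print(hit,"h",h,"F.n",(f-f0)@n,f-f0,s,"lat",(o["tcp_pos"]-ring)@x,(o["tcp_pos"]-ring)@y,o["gripper_width"],o["clock"])
E
```

```text
tare [ 0.06  0.21 -0.9 ] [0.31 0.5  0.82] 24.3583
True h -2.77424937868399 F.n 2.292122470548845 [ 0.28 -0.74  2.58] [0.44 0.34 0.39] lat -0.7887354253756023 0.2955851970856642 25.858188390714425 27.4083
```

```bash
python3 - <<'E'
from h import *
np.set_printoptions(precision=2,suppress=True)
n,y,x=plate();ring=np.array([559.,-239.4,100.]);f0=np.load("f0.npy")
def rep():
    f,s=force(30);o=get_obs();d=o["tcp_pos"]-ring
    print("h",d@n-83,"F.n",(f-f0)@n,f-f0,"lat",d@x,d@y,o["gripper_width"],"clock",o["clock"]);return (f-f0)@n
rep()
line_to(ring+(83-4.4)*n,v=10);rep()
line_to(ring+(83-5.8)*n,v=10);rep()
q=get_obs()["eef_rot"];print("tilt err",np.arccos(min(1,-Ro.from_quat(np.r_[q[1:],q[0]]).as_matrix()[:,0]@n)))
s=cam("scene");save(s[0],"s3",(100,60,400,260),2.6)
t=cam("top");save(t[0],"t3",(70,100,470,300),2)
E
```

```text
h -2.804674310232244 F.n 2.2041935245688125 [ 0.35 -0.99  2.52] lat -0.8599259594175095 0.2934929759499241 25.886345887774013 clock 28.6583
h -4.398125951826302 F.n 3.0099335598081267 [-2.78  1.08  2.14] lat -0.003245407102870246 0.003827185622598872 25.645931469765163 clock 30.2417
h -5.774199842555703 F.n 3.9051003805735225 [-2.37  0.5   3.28] lat 0.059325220943510004 0.011470134373564811 25.659735152503817 clock 31.7833
tilt err 0.0016249253996645087
```

View pics/s3.png

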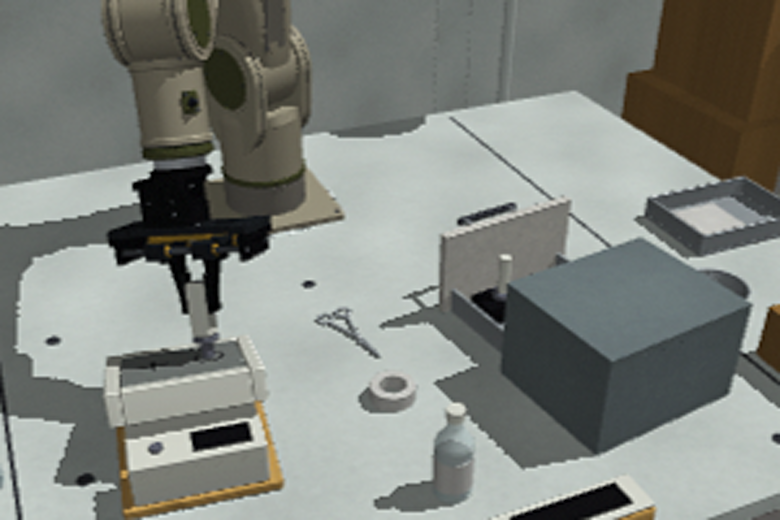

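```bash
python3 - <<'E'
from h import *
np.set_printoptions(precision=1,suppress=True)
n,y,x=plate();ring=np.array([559.,-239.4,100.])-5.8*plate()[0]
c=cam("wrist");save(c[0],"w4",(130,140,390,300),3)
print("clock",get_obs()["clock"],"pred ring centre/edge",(proj(c,[ring,ring+17.5*x,ring-17.5*x,ring+17.5*y,ring-17.5*y])-[130,140])*3)
E
```

```text
clock 31.9333 pred ring centre/edge [[387.5 179.8]
 [418.9 233.3]
 [355.  124.4]
 [445.  148.9]
 [331.1 210.1]]
```

View pics/w4.png

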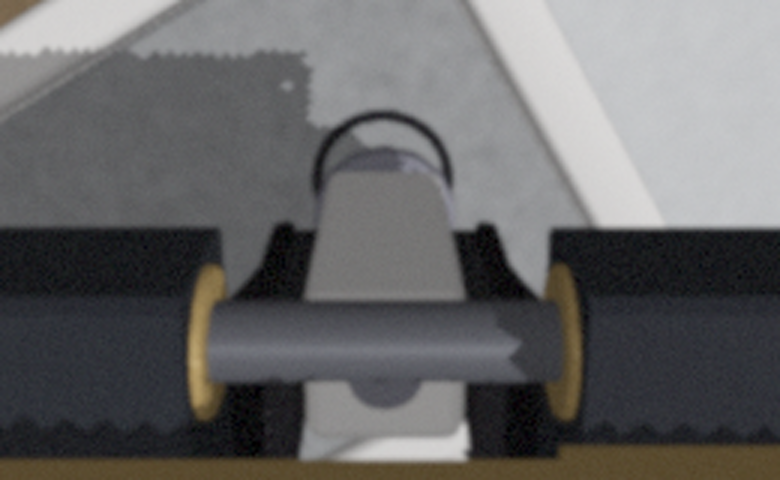

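The ring shows around the tip, centred at about (384,178) in the crop against a predicted (387,180), so the tip is within about 1 mm of its centre. Before handing in, I check the probe's tilt in the grip from the collar edge (visible upper edge at row ~148) and the force once more.

```bash
python3 - <<'E'
from h import *
np.set_printoptions(precision=1,suppress=True)
n,y,x=plate();ring=np.array([559.,-239.4,100.])-5.8*n;f0=np.load("f0.npy")
c=cam("wrist");a=np.linspace(0,6.28,80)
for th in(-.05,0,.05):
    q=get_obs()["eef_rot"];R=Ro.from_quat(np.r_[q[1:],q[0]]).as_matrix()
    rr=Ro.from_rotvec(th*R[:,2]).as_matrix();g=ring+80*n
    P=[ring+h*n+17*(np.cos(t)*x+np.sin(t)*y) for h in(22,30) for t in a]
    p=(proj(c,[g+rr@(k-g) for k in P])-[130,140])*3
    print(th,"collar rows from",p[:,1].min(),"cols",p[:,0].min(),p[:,0].max())
f,s=force(20);o=get_obs();print("F.n",(f-f0)@n,o["gripper_width"],o["clock"])
E
```

```text
-0.05 collar rows from 149.92143495098708 cols 315.6700134029005 460.1213671450448
0 collar rows from 138.96657773005546 cols 315.4746222247255 460.3497027340037
0.05 collar rows from 128.17286768446368 cols 315.2367843139601 460.6242441001503
F.n 3.9653191962900194 25.88488524848505 32.8167
```

Collar edge is 9 px off the prediction. That could be either a tilt or a small harmless shift along the pads, so I'll separate the two using the grip's lower front edge (row 168) and the back edge of its top face (row ~437).

```bash
python3 - <<'E'
from h import *
np.set_printoptions(precision=1,suppress=True)
n,y,x=plate();ring=np.array([559.,-239.4,100.])-5.8*n
c=cam("wrist");a=np.linspace(0,6.28,80)
q=get_obs()["eef_rot"];R=Ro.from_quat(np.r_[q[1:],q[0]]).as_matrix();ty,tz=R[:,1],R[:,2];g=ring+80*n
def rows(th,sh):
    rr=Ro.from_rotvec(th*tz).as_matrix();T=lambda P:(proj(c,[g+sh*ty+rr@(k-g) for k in P])[:,1]-140)*3
    col=T([ring+h*n+17*(np.cos(t)*ty+np.sin(t)*tz) for h in(22,30) for t in a]).min()
    e=T([ring+30*n-13*ty,ring+30*n+13*ty,ring+100*n-13*ty,ring+100*n+13*ty,ring+100*n-6*ty,ring+100*n+6*ty])
    return np.r_[col,e]
print("collar top, grip30 edges, top edges, disc edges")
for th,sh in((0,0),(-.05,0),(0,2),(0,-2)):print(th,sh,rows(th,sh))
# edges along the column profile in the picture
g_=c[0]["color"].mean(2)[:,[252,258,264]].mean(1);print(np.c_[(np.arange(180,300)-140)*3,g_[180:300]][np.r_[0:20,80:110]].astype(int).tolist())
E
```

```text
collar top, grip30 edges, top edges, disc edges
0 0 [139.2 269.3 164.7 441.7 292.5 403.  334.1]
-0.05 0 [150.1 280.2 174.3 438.4 284.7 398.2 327.3]
0 2 [131.  261.5 156.3 430.7 280.4 391.7 322.4]
0 -2 [147.3 277.1 173.  452.6 304.5 414.1 345.8]
[[120, 83], [123, 121], [126, 141], [129, 145], [132, 146], [135, 148], [138, 147], [141, 143], [144, 127], [147, 101], [150, 83], [153, 85], [156, 93], [159, 96], [162, 95], [165, 96], [168, 99], [171, 107], [174, 112], [177, 114], [360, 101], [363, 97], [366, 94], [369, 92], [372, 91], [375, 87], [378, 83], [381, 81], [384, 80], [387, 80], [390, 83], [393, 81], [396, 82], [399, 86], [402, 93], [405, 113], [408, 132], [411, 141], [414, 143], [417, 142], [420, 143], [423, 143], [426, 143], [429, 142], [432, 137], [435, 146], [438, 168], [441, 186], [444, 195], [447, 201]]
```

The edges fit a tilt of about 0.015–0.035 rad (1–2°), which is inside the calibration error. Force is 3.9–4.0 N, the tip is within the ring and the grip is firm, so I'm handing in.

```bash
python3 - <<'E'
from cell import *
print(get_obs()["clock"]);finish_job()
E
```

```text
32.8667
the job is handed in; nothing more can be done
```

I handed the job in at 32.9 s with the drawer open, the probe gripped, and its tip pressed lightly inside the ring. `finish_job` reports no verdict, so what follows is from my own checks.

- **Drawer:** pulled out 150.5 mm. A second pull met the stop at the same place, and later pictures show it still open.
- **Probe:** taken from the +y hole and held at 25.9 mm jaw opening, which matches its 26 mm grip. The torch is still in its hole, and I saw no change to the tape, bottle and clamp. I did not check the jar, and the dish only partly, since the cabinet hides it.
- **Press:** about 3.9–4.0 N along the plate's normal, with roughly 5.8 mm of sink worked out from the arm's position. The force zero is uncertain by about 0.3 N, and there is about 1 N of sideways friction load.
- **Position:** the wrist picture puts the tip within about 1–2 mm of the ring's centre, where 8 mm is allowed.
- **Squareness:** the tool axis is within 0.002 rad of the estimated plate normal. The picture edges did not agree fully on the probe itself. They suggest a lean of about 0.015–0.035 rad in the grip, about the size of the calibration error, and I left it uncorrected.

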